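# Fit the long ejector pin into the mould block in two bites

### The arm

A 6-joint arm with a two-finger parallel gripper is mounted at the origin on a cart in front of the work surface, level with it; the furniture and walls round the work are solid. World frame = base frame: x ahead of the robot, y to its left, z up, the work surface at z = 0. Lengths are in m, angles in rad, forces in N, time in s.
With the tool pointing down it reaches from about 0.275 to 0.725 m from the base axis. Payload 5.6 kg.
Tool frame: the origin (TCP) lies midway between the tips of the shut fingers; the grasp point (between the pads) lies bot.grasp_offset behind it (bot.grasp_offset is the distance from the TCP to the grasp point, in m); z points along the fingers, y is the line along which they close (so a half turn about z gives the same grasp; the last joint's range is limited). The gripper opens to 85 mm and grips with 20 to 120 N. Pads are 22 mm wide; open, the fingers measure 114 mm over their backs; the gripper's body (76 mm by 85 mm) begins 54 mm behind the grasp point. The pads swing forward as they close: fully open they stand 13 mm farther back than shut.
Start: joints at [-0.988, 0.255, 0.108, 0, -1.424, -0.285], TCP at [0.161, -0.526, 0.231] pointing down, gripper open.
Joint ranges: [-2.95, 2.95], [-1.21, 1.97], [-1.09, 1.5], [-2.87, 1.71], [-2.94, -0.07], [-3.05, 3.05]. Speed limits (rad/s): [2.57, 2.57, 3.14, 3.14, 3.14, 3.14].

### API

Orientations are given as a 3x3 rotation matrix whose columns are the frame's x, y, z axes.
In Python, from cell import bot gives the robot as it stands. The module is installed in compiled form; this text tells all that it offers.
- The arm moves only by the tool step_arm, never from a script. Its argument "targets" is a list of rows, each an object with "dr": the turn, a rotation vector about the tool's x, y, z in degrees, a list of three; "linear": the shift along the tool's x, y, z in cm, a list of three; "jaw": the finger opening in cm, from 0 to 8.54. In form: [{"dr": [rx, ry, rz], "linear": [dx, dy, dz], "jaw": jaw}, ...]. A call has 1 to 12 rows; each row is the pose to reach, as a shift and turn from the pose commanded when the call began, along the tool's axes at that moment; what a row does not reach only later rows make up. A row lasts 1/12 s, in which the tool goes at most 41.7 mm and 7.16 degrees, less where a joint would pass 70% of its speed; a pose out of reach is approached as far as the arm can. A call with a gripper value outside its range is refused whole. The fingers move at their own pace and stop on an object; the grip force is fixed at half the most. Time passes only in rows, so rows that repeat a pose let the fingers close. It gives the time, the measured TCP pose, the force, the opening and the grip force at its end, in the units of the state.
- bot.read_state(): the state, without advancing time (a new reading comes with each control period).
- bot.snapshot(name): name is "side" or "top"; returns the picture (420x560x3 uint8, red, green, blue); there is no depth.
- bot.camera_model(name): a dict with "K" (3x3 intrinsics, pixels), "dist" ([k1, k2, p1, p2, k3] as OpenCV has them; the pictures are not rectified), "extrinsics" (4x4, takes a point from camera to world coordinates). Camera axes: x right, y down, z forward; pixel columns grow to the right and rows downward; lengths in m; the calibration is good to about 2 mm. A picture is of the moment at which its call begins. camera_model takes no time and is no camera call.
- bot.job_done(): hands the job in; it is judged then, once.
The state is a dict: "time_s": time; "joint_pos": joint angles; "joint_vel": joint speeds; "effort": joint torques, N m; "eef_pos": TCP position; "orientation": TCP orientation; "ft_force": force on the tool from outside, world axes, zero at the start; "torque": the same for the moment, N m; "finger_gap": finger opening in m; "gripper_force": force on a finger pad.
Only numpy, scipy, OpenCV 4.12 (cv2) and the standard library are available. Lean on these libraries where they do the work, as an engineer would, in place of code of your own. Each camera call takes 0.05 s, during which the arm holds its last target. There are 200 camera calls.

### The job

Take the long steel ejector pin from its wooden rest by the thin shaft and start its nose into the bore in the front of the mould block, leaving it standing partway in when you let go. Then grip it again further back, by its thick tail, and gently push it fully home so that the tail's shoulder seats against the block; do not force it, and leave the other things on the bench where they are.

Things in the scene. Friction and masses are not known exactly. Their poses are not given: they have to be found in the camera images.
- pin: Loose steel ejector pin, 172 mm long, about 0.18 kg, lying level in the rest. Origin on its axis at the shoulder where thin shaft and thick tail meet; x runs along the pin towards the nose (it may be rolled about x). Shaft: 14 mm diameter, 130 mm long ahead of the origin, the last 4 mm tapered to 11 mm. Tail: ribbed dark steel grip, 22 mm diameter, 42 mm long behind the origin.
- pin_nose (a point): Centre of the pin's nose, 130 mm in front of the shoulder.
- pin_shoulder (a point): The pin's axis at the shoulder, the front of the thick tail (same point as the pin's origin).
- pin_tail (a point): Centre of the tail's back end, 42 mm behind the shoulder.
- block: Steel mould block bolted down on a dark steel base: 134 mm long, 70 mm wide, 78 mm high (screw heads to 82 mm); base flange 112 mm wide, 10 mm high (bolt heads to 16 mm), not standing out in front. Origin on the bench below the bore's mouth, in the front face; x runs level into the bore, y across, z up. Its front looks broadly towards the robot, turned up to 20 degrees.
- bore_mouth (a point): Centre of the mouth of the level bore in the block's front face, 48 mm above the bench, axes as the block's. Bore 15.2 mm in diameter (0.6 mm play all round the shaft), 134 mm deep, sharp edge. Home is a hard stop: the tail's shoulder meets the front face. The force between pin and block must stay under 60 N; pushed out of line, the pin levers in the bore and the forces multiply.
- bore_end (a point): Centre of the far end of the bore, in the block's back face, 134 mm straight behind the mouth, 48 mm high.
- plunger_cap (a point): Top of the brass cap on the block, 82 mm high, 40 mm behind the front face. Under it a spring plunger presses down on the shaft inside the bore: the nose meets it some 35 mm deep, needs a few newtons to pass it, and from then on the pin drags steadily with about 3 to 12 N, which also keeps it where it is left.
- rest: Wooden pin rest fixed to the bench: base 125x64x10 mm, two vee supports (10 mm thick along the pin, 54 mm high, 34 mm wide) centred 50 mm ahead of and 45 mm behind the origin. Origin on the bench; x along the pin, to its nose. The pin's axis lies 50 mm above the bench, its shoulder 52 to 60 mm behind the origin; 85 mm of shaft between the vees is free to grip from above.
- findings_box: Bystander: hinged brass tin, 56x80x25 mm, origin under its middle. Leave it alone.
- jar_flux: Bystander: small glass jar with black screw cap, 34x34x48 mm, origin under its middle. Leave it alone.
- wax_pot: Bystander: shallow pale melting dish, 55x55x22 mm, origin under its middle. Leave it alone.
- graver_0: Bystander: graver with wooden mushroom handle, 27x115x28 mm, origin under its middle. Leave it alone.
- bench_block_a: Bystander: steel bench block, 88x92x28 mm, origin under its middle. Leave it alone.
- pliers_old: Bystander: pliers with black grips, 140x44x11 mm, origin under its middle. Leave it alone.
- blue_bottle: Bystander: small blue bottle, 29x29x48 mm, origin under its middle. Leave it alone.
Mind the look-alikes: they are no part of the job. Leave any green look-alike of the block alone.

How it is judged:
By the outcome, as a careful person would: the job done as asked, in the order asked, and still so for the second after the job is handed in, with the robot touching nothing.
It also fails if it takes over 64 s, if anything falls off the work surface, if the arm or the gripper's body presses on something with over 40 N, if the wrist force passes 120 N, or if a joint passes its speed limit or range.

## Working session

There is one attempt and no reset: what is moved stays moved. The work goes in short steps, Python scripts to look and compute and a tool call to move; the robot and the scene stay as the last step left them, time stands still between calls to the robot, and variables do not carry over. Pictures are saved under pics/ and viewed, at most 10 in all, crops included, and the job is handed in when it is done.

Besides the shell and the picture viewer there is one more tool, called after "Request:" by a JSON object that holds its "fn" and its "kwargs", one argument or row to a line. step_arm: Moves the arm, as the interface text tells. Its arguments: {"type":"object","properties":{"targets":{"type":"array"}},"required":["targets"]}

```bash
mkdir -p pics; python3 - <<'E'
from cell import bot
import cv2, numpy as np
for n in("top","side"):
    im=bot.snapshot(n); cv2.imwrite(f"pics/{n}0.png",cv2.cvtColor(im,cv2.COLOR_RGB2BGR))
    c=bot.camera_model(n); print(n,np.round(c["K"],1).tolist(),c["dist"],np.round(c["extrinsics"],4).tolist())
print(bot.grasp_offset,bot.read_state())
E
```

```text
top [[528.7, 0.0, 276.8], [0.0, 528.7, 212.3], [0.0, 0.0, 1.0]] [-0.15360429  0.          0.          0.          0.        ] [[0.2746, -0.9407, 0.199, 0.1741], [-0.9616, -0.2685, 0.0575, -0.0543], [-0.0007, -0.2071, -0.9783, 1.6726], [0.0, 0.0, 0.0, 1.0]]
side [[398.0, 0.0, 277.8], [0.0, 398.0, 210.4], [0.0, 0.0, 1.0]] [0.04094712 0.         0.         0.         0.        ] [[-0.8919, -0.1855, 0.4124, 0.1217], [-0.4516, 0.4139, -0.7904, 0.7655], [-0.024, -0.8912, -0.453, 0.514], [0.0, 0.0, 0.0, 1.0]]
0.0187 {'time_s': 0.1, 'joint_pos': array([-9.88422338e-01,  2.55674419e-01,  1.07143902e-01, -3.94916769e-04,
       -1.42391121e+00, -2.84583949e-01]), 'joint_vel': array([-0.00109612, -0.00294423,  0.00185504,  0.00063809,  0.0010148 ,
        0.00024795]), 'effort': array([-2.43370938e-03, -3.87599802e+01,  2.38473666e+01,  5.37792340e+00,
       -3.80676618e-03, -2.04378517e-05]), 'eef_pos': array([ 0.16128025, -0.52536173,  0.23050141]), 'orientation': array([[-9.56004270e-01, -2.93352179e-01, -5.78709353e-04],
       [-2.93352737e-01,  9.56002953e-01,  1.58902864e-03],
       [ 8.71028354e-05,  1.68888414e-03, -9.99998570e-01]]), 'ft_force': array([ 0.62590635,  1.04008718, -0.80018422]), 'torque': array([ 0.04065137, -0.05860156,  0.03986333]), 'gripper_force': 0.0, 'finger_gap': 0.08485658671474369}
```

View pics/top0.png

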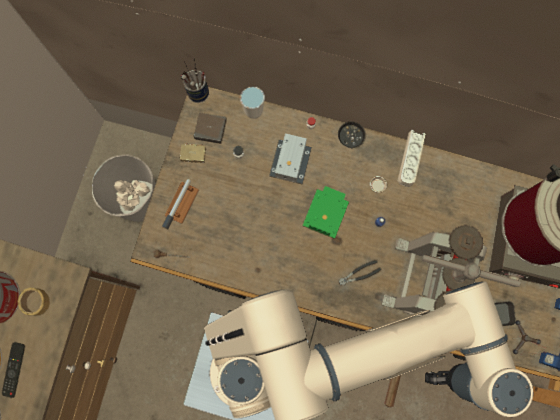

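View pics/side0.png

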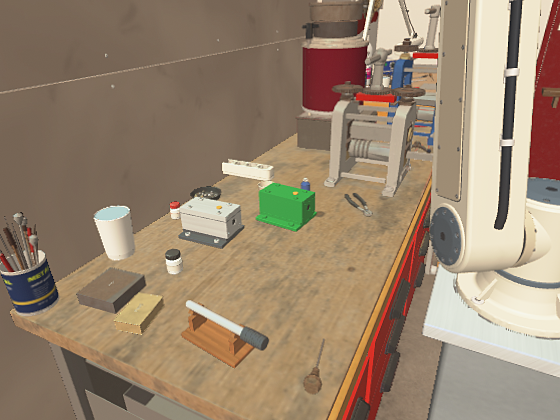

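The top view shows the pin in its rest from nose ~(188,181) to tail ~(168,225), the steel block around (291,157) with its cap at ~(290,163), and the green look-alike at (326,212). In the side view the pin runs from (188,304) to (265,343), and the bore mouth is at ~(235,222).

```bash
python3 - <<'E'
import cv2, numpy as np
t=cv2.imread("pics/top0.png");s=cv2.imread("pics/side0.png")
a=cv2.resize(t[170:235,155:205],None,fx=6,fy=6,interpolation=cv2.INTER_CUBIC)   # 300x390
b=cv2.resize(t[130:186,264:318],None,fx=7,fy=7,interpolation=cv2.INTER_CUBIC)
c=np.zeros((400,690,3),np.uint8); c[:390,:300]=a; c[:392,302:302+378]=b; cv2.imwrite("pics/c1.png",c)
a=cv2.resize(s[292:364,178:274],None,fx=4,fy=4,interpolation=cv2.INTER_CUBIC) #384x288
b=cv2.resize(s[190:250,175:248],None,fx=5,fy=5,interpolation=cv2.INTER_CUBIC) #365x300
c=np.zeros((300,760,3),np.uint8); c[:288,:384]=a; c[:300,386:386+365]=b; cv2.imwrite("pics/c2.png",c)
E
```

```text
(no output)
```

View pics/c1.png

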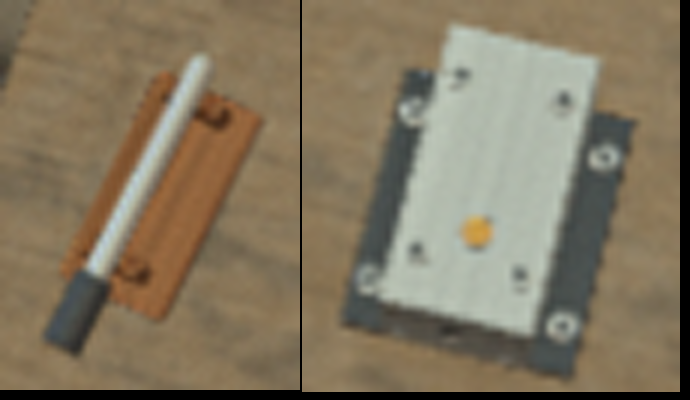

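View pics/c2.png

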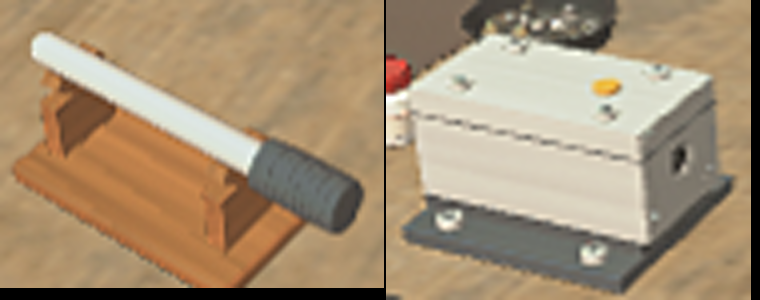

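The crops show the pin's shaft clearly (top-left crop from the nose at (200,60) to the shoulder at (95,275)). They also show the block's pale top, with corners at (450,27), (600,62), (533,332) and (383,302) in the crop, and the bore in the front face that looks toward the robot.

```bash
cat > h.py <<'E'
import cv2, numpy as np
from cell import bot
def ray(n,px):
    c=bot.camera_model(n); p=cv2.undistortPoints(np.float64(px).reshape(-1,1,2),np.array(c["K"]),np.array(c["dist"])).reshape(-1,2)
    E=np.array(c["extrinsics"]); d=np.c_[p,np.ones(len(p))]@E[:3,:3].T
    return E[:3,3],d
def plane(n,px,z):
    o,d=ray(n,px); return (o+d*((z-o[2])/d[:,2])[:,None])
def proj(n,P):
    c=bot.camera_model(n); M=np.linalg.inv(np.array(c["extrinsics"]))
    return cv2.projectPoints(np.float64(P).reshape(-1,1,3),cv2.Rodrigues(M[:3,:3])[0],M[:3,3],np.array(c["K"]),np.array(c["dist"]))[0].reshape(-1,2)
def tri(p1,p2):
    o1,d1=ray("top",[p1]);o2,d2=ray("side",[p2]);d1=d1[0];d2=d2[0]
    s=np.linalg.lstsq(np.c_[d1,-d2],o2-o1,rcond=None)[0]; a=o1+s[0]*d1;b=o2+s[1]*d2
    return (a+b)/2,np.linalg.norm(a-b)
def blob(mask,near):
    cs=cv2.findContours(mask.astype(np.uint8),cv2.RETR_EXTERNAL,cv2.CHAIN_APPROX_NONE)[0]
    cs=[c for c in cs if cv2.contourArea(c)>15]
    return max(cs,key=lambda c:cv2.pointPolygonTest(c,near,True))
E
python3 - <<'E'
from h import *
t=cv2.imread("pics/top0.png");s=cv2.imread("pics/side0.png")
# block top, upsampled mask
f=8
def up(im,x0,y0,x1,y1): return cv2.resize(im[y0:y1,x0:x1],None,fx=f,fy=f,interpolation=cv2.INTER_CUBIC)
def full(c,x0,y0): return (c.reshape(-1,2)+.5)/f-.5+[x0,y0]
def rect(n,c,z):
    P=plane(n,c,z)[:,:2]; r=cv2.minAreaRect((P*1000).astype(np.float32)); return r,P
u=up(t,264,125,320,186); g=cv2.cvtColor(u,cv2.COLOR_BGR2HSV)
m=(g[...,2]>140)&(g[...,1]<60); m=cv2.morphologyEx(m.astype(np.uint8),cv2.MORPH_OPEN,np.ones((25,25)))
m=cv2.morphologyEx(m,cv2.MORPH_CLOSE,np.ones((25,25)))
c=full(blob(m,(200,200)),264,125); r,P=rect("top",c,.078); print("block top rect",r, cv2.boxPoints(r).round(1).tolist())
# cap
m=(g[...,1]>120)&(g[...,0]<25)&(g[...,2]>170); cc=full(blob(m,(215,260)),264,125); print("cap",cc.mean(0),plane("top",[cc.mean(0)],.082))
# pin shaft top
u=up(t,155,170,205,235); g=cv2.cvtColor(u,cv2.COLOR_BGR2HSV)
m=((g[...,2]>150)&(g[...,1]<70)); c=full(blob(m,(200,200)),155,170); r,P=rect("top",c,.053); print("shaft",r,cv2.boxPoints(r).round(1).tolist())
m=(g[...,2]<95)&(g[...,1]<90); c=full(blob(m,(105,420)),155,170); r,P=rect("top",c,.053); print("tail",r,cv2.boxPoints(r).round(1).tolist())
print("side shoulder/nose/bore check")
print("nose tri",tri([188,180.3],[188.2,304]))
E
```

```text
block top rect ((688.9163818359375, 49.48725891113281), (137.0392303466797, 73.44551086425781), 1.1311053037643433) [[619.7000122070312, 84.9000015258789], [621.0999755859375, 11.399999618530273], [758.0999755859375, 14.100000381469727], [756.7000122070312, 87.5999984741211]]
cap [288.57852564 162.61698718] [[0.66106929 0.04745997 0.082     ]]
shaft ((467.1412658691406, 351.8872375488281), (11.764325141906738, 130.29705810546875), 81.66291046142578) [[401.79998779296875, 355.5], [530.7000122070312, 336.6000061035156], [532.5, 348.29998779296875], [403.5, 367.20001220703125]]
tail ((380.3645324707031, 362.84918212890625), (23.16192626953125, 42.702274322509766), 80.01416015625) [[357.29998779296875, 355.1000061035156], [399.3999938964844, 347.70001220703125], [403.3999938964844, 370.6000061035156], [361.29998779296875, 378.0]]
side shoulder/nose/bore check
nose tri (array([0.52729937, 0.34339153, 0.04632045]), np.float64(0.00018895349441065524))
```

```bash
python3 - <<'E'
from h import *
for nm,p in dict(leg=(395,308),leg2=(398,240),flywheel=(466,240),pliers=(345,283),rod=(540,268)).items():
    print(nm,[plane("top",[p],z)[0].round(3).tolist() for z in(0,.15,.3)])
print(proj("top",[[0,0,0],[.161,-.526,.231],[.161,-.526,.35],[.447,.355,.0]]).round(),tri([466,240],[374,90]))
for y in(-.526,-.4,-.3,-.2): print(y,proj("top",[[.161+.325*(y+.526),y,.2]]).round())
s=bot.read_state();R=s["orientation"]; 
g=np.array([.4437,.3555,.05]); tcp=g-[0,0,.0187]
d=tcp-s["eef_pos"]; print("tool-frame shift to TCP at grasp (cm)",R.T@d*100)
E
```

```text
leg [[0.32, -0.399, 0.0], [0.307, -0.368, 0.15], [0.294, -0.337, 0.3]]
leg2 [[0.534, -0.357, 0.0], [0.501, -0.33, 0.15], [0.469, -0.303, 0.3]]
flywheel [[0.595, -0.575, 0.0], [0.557, -0.529, 0.15], [0.519, -0.482, 0.3]]
pliers [[0.354, -0.226, 0.0], [0.338, -0.211, 0.15], [0.321, -0.195, 0.3]]
rod [[0.572, -0.843, 0.0], [0.536, -0.773, 0.15], [0.501, -0.702, 0.3]]
[[245. 373.]
 [444. 374.]
 [459. 379.]
 [179. 206.]] (array([ 0.47859851, -0.49298052,  0.28569832]), np.float64(0.08810012305491145))
-0.526 [[441. 373.]]
-0.4 [[401. 347.]]
-0.3 [[369. 326.]]
-0.2 [[337. 305.]]
tool-frame shift to TCP at grasp (cm) [-52.84150341  75.89215416  20.04374034]
```

Request:
{"fn": "step_arm", "kwargs": {
  "targets": [
    {"dr": [0, 0, 0], "linear": [-14.7, 24.3, 0], "jaw": 8.5},
    {"dr": [0, 0, 0], "linear": [-14.7, 24.3, 0], "jaw": 8.5},
    {"dr": [0, 0, 0], "linear": [-14.7, 24.3, 0], "jaw": 8.5},
    {"dr": [0, 0, 0], "linear": [-14.7, 24.3, 0], "jaw": 8.5},
    {"dr": [0, 0, 0], "linear": [-14.7, 24.3, 0], "jaw": 8.5},
    {"dr": [0, 0, 0], "linear": [-14.7, 24.3, 0], "jaw": 8.5},
    {"dr": [0, 0, 0], "linear": [-14.7, 24.3, 0], "jaw": 8.5},
    {"dr": [0, 0, 0], "linear": [-52.8, 75.9, 0], "jaw": 8.5},
    {"dr": [0, 0, 0], "linear": [-52.8, 75.9, 0], "jaw": 8.5},
    {"dr": [0, 0, 0], "linear": [-52.8, 75.9, 0], "jaw": 8.5},
    {"dr": [0, 0, 0], "linear": [-52.8, 75.9, 0], "jaw": 8.5},
    {"dr": [0, 0, 0], "linear": [-52.8, 75.9, 0], "jaw": 8.5}
  ]
}}

```text
time_s: 1.1
eef_pos: [0.2994, -0.0518, 0.2314]
orientation: [[-0.956, -0.294, 0.001], [-0.294, 0.956, 0.001], [-0.001, 0.0, -1.0]]
ft_force: [1.4, -0.7, -0.7]
finger_gap: 0.0851
gripper_force: 0.0
```

Request:
{"fn": "step_arm", "kwargs": {
  "targets": [
    {"dr": [0, 0, 25.4], "linear": [-25.8, 34.7, 6], "jaw": 8.5},
    {"dr": [0, 0, 25.4], "linear": [-25.8, 34.7, 6], "jaw": 8.5},
    {"dr": [0, 0, 25.4], "linear": [-25.8, 34.7, 6], "jaw": 8.5},
    {"dr": [0, 0, 25.4], "linear": [-25.8, 34.7, 6], "jaw": 8.5},
    {"dr": [0, 0, 25.4], "linear": [-25.8, 34.7, 6], "jaw": 8.5},
    {"dr": [0, 0, 25.4], "linear": [-25.8, 34.7, 6], "jaw": 8.5},
    {"dr": [0, 0, 25.4], "linear": [-25.8, 34.7, 6], "jaw": 8.5},
    {"dr": [0, 0, 25.4], "linear": [-25.8, 34.7, 6], "jaw": 8.5},
    {"dr": [0, 0, 25.4], "linear": [-25.8, 34.7, 6], "jaw": 8.5},
    {"dr": [0, 0, 25.4], "linear": [-25.8, 34.7, 6], "jaw": 8.5},
    {"dr": [0, 0, 25.4], "linear": [-25.8, 34.7, 6], "jaw": 8.5},
    {"dr": [0, 0, 25.4], "linear": [-25.8, 34.7, 6], "jaw": 8.5}
  ]
}}

```text
time_s: 2.1
eef_pos: [0.445, 0.358, 0.1674]
orientation: [[-0.99, 0.143, -0.003], [0.143, 0.99, -0.003], [0.002, -0.003, -1.0]]
ft_force: [0.1, -1.1, -1.2]
finger_gap: 0.0845
gripper_force: 0.0
```

Request:
{"fn": "step_arm", "kwargs": {
  "targets": [
    {"dr": [0, 0, 0], "linear": [0, 0, 4], "jaw": 8.5},
    {"dr": [0, 0, 0], "linear": [0, 0, 8], "jaw": 8.5},
    {"dr": [0, 0, 0], "linear": [0, 0, 11], "jaw": 8.5},
    {"dr": [0, 0, 0], "linear": [0, 0, 13], "jaw": 8.5},
    {"dr": [0, 0, 0], "linear": [0, 0, 13.6], "jaw": 8.5},
    {"dr": [0, 0, 0], "linear": [0, 0, 13.6], "jaw": 8.5},
    {"dr": [0, 0, 0], "linear": [0, 0, 13.6], "jaw": 8.5}
  ]
}}

```text
time_s: 2.68
eef_pos: [0.4452, 0.354, 0.0363]
orientation: [[-0.989, 0.145, 0.001], [0.145, 0.989, 0.0], [-0.001, 0.001, -1.0]]
ft_force: [0.1, 0.6, 1.0]
finger_gap: 0.0849
gripper_force: 0.0
```

```bash
python3 - <<'E'
from h import *
t=bot.snapshot("top")[...,::-1];s=bot.snapshot("side")[...,::-1]
a=cv2.resize(t[165:240,150:225],(400,400),interpolation=cv2.INTER_CUBIC);b=cv2.resize(s[265:365,175:275],(400,400),interpolation=cv2.INTER_CUBIC)
cv2.imwrite("pics/g1.png",np.hstack([a,b]))
E
```

```text
(no output)
```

View pics/g1.png

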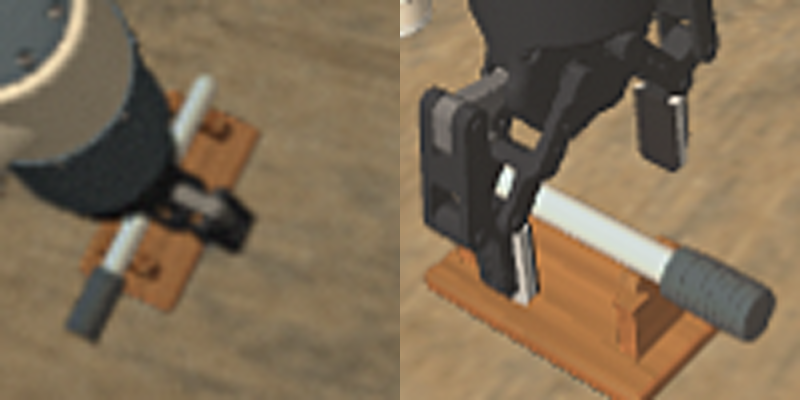

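The picture shows the open fingers straddling the shaft between the two vees. Lower slightly and close.

Request:
{"fn": "step_arm", "kwargs": {
  "targets": [
    {"dr": [0, 0, 0], "linear": [0, 0.1, 0.4], "jaw": 8.5},
    {"dr": [0, 0, 0], "linear": [0, 0.1, 0.4], "jaw": 5},
    {"dr": [0, 0, 0], "linear": [0, 0.1, 0.4], "jaw": 3},
    {"dr": [0, 0, 0], "linear": [0, 0.1, 0.4], "jaw": 2},
    {"dr": [0, 0, 0], "linear": [0, 0.1, 0.4], "jaw": 2},
    {"dr": [0, 0, 0], "linear": [0, 0.1, 0.4], "jaw": 1.6},
    {"dr": [0, 0, 0], "linear": [0, 0.1, 0.4], "jaw": 0.5},
    {"dr": [0, 0, 0], "linear": [0, 0.1, 0.4], "jaw": 0.5},
    {"dr": [0, 0, 0], "linear": [0, 0.1, 0.4], "jaw": 0.5},
    {"dr": [0, 0, 0], "linear": [0, 0.1, 0.4], "jaw": 0.5}
  ]
}}

```text
time_s: 3.62
eef_pos: [0.4453, 0.3559, 0.0318]
orientation: [[-0.989, 0.145, 0.002], [0.145, 0.989, 0.003], [-0.001, 0.003, -1.0]]
ft_force: [0.4, 4.8, 0.3]
finger_gap: 0.0121
gripper_force: 58.4
```

```bash
python3 - <<'E'
from h import *
t=cv2.imread("pics/top0.png");g=cv2.cvtColor(t,cv2.COLOR_BGR2HSV)
m=(g[...,0]>45)&(g[...,0]<75)&(g[...,1]>150)&(g[...,2]>80)
c=max(cv2.findContours(m.astype(np.uint8),0,1)[0],key=cv2.contourArea).reshape(-1,2)
for z in(.0,.01,.078):
    r=cv2.minAreaRect((plane("top",c,z)[:,:2]*1000).astype(np.float32)); print(z,r,cv2.boxPoints(r).round().tolist())
print("jar",plane("top",[(238,152)],.048))
E
```

```text
0.0 ((564.4330444335938, -109.39434814453125), (106.86409759521484, 147.52174377441406), 83.91159057617188) [[485.0, -155.0], [632.0, -170.0], [643.0, -64.0], [497.0, -48.0]]
0.01 ((562.0994262695312, -109.06466674804688), (106.22518920898438, 146.63967895507812), 83.91159057617188) [[484.0, -154.0], [629.0, -170.0], [641.0, -64.0], [495.0, -48.0]]
0.078 ((546.2308349609375, -106.82293701171875), (101.88050842285156, 140.64202880859375), 83.91159057617188) [[471.0, -150.0], [611.0, -165.0], [622.0, -64.0], [482.0, -49.0]]
jar [[0.66132833 0.21631004 0.048     ]]
```

Request:
{"fn": "step_arm", "kwargs": {
  "targets": [
    {"dr": [0, 0, 0], "linear": [0, 0, -1], "jaw": 0.5},
    {"dr": [0, 0, 0], "linear": [0, 0, -3], "jaw": 0.5},
    {"dr": [0, 0, 0], "linear": [0, 0, -6], "jaw": 0.5},
    {"dr": [0, 0, 0], "linear": [0, 0, -8], "jaw": 0.5},
    {"dr": [0, 0, 0], "linear": [0, 0, -8], "jaw": 0.5},
    {"dr": [0, 0, 0], "linear": [0, 0, -8], "jaw": 0.5}
  ]
}}

```text
time_s: 4.12
eef_pos: [0.4446, 0.3541, 0.1121]
orientation: [[-0.989, 0.145, 0.0], [0.145, 0.989, 0.0], [-0.0, 0.0, -1.0]]
ft_force: [-0.1, -0.2, -3.0]
finger_gap: 0.0119
gripper_force: 58.6
```

Request:
{"fn": "step_arm", "kwargs": {
  "targets": [
    {"dr": [0, 0, -9.5], "linear": [-10.5, -29.7, 0], "jaw": 0.5},
    {"dr": [0, 0, -9.5], "linear": [-10.5, -29.7, 0], "jaw": 0.5},
    {"dr": [0, 0, -9.5], "linear": [-10.5, -29.7, 0], "jaw": 0.5},
    {"dr": [0, 0, -9.5], "linear": [-10.5, -29.7, 0], "jaw": 0.5},
    {"dr": [0, 0, -9.5], "linear": [-10.5, -29.7, 0], "jaw": 0.5},
    {"dr": [0, 0, -9.5], "linear": [-10.5, -29.7, 0], "jaw": 0.5},
    {"dr": [0, 0, -9.5], "linear": [-10.5, -29.7, 0], "jaw": 0.5},
    {"dr": [0, 0, -9.5], "linear": [-10.5, -29.7, 0], "jaw": 0.5},
    {"dr": [0, 0, -9.5], "linear": [-10.5, -29.7, 0], "jaw": 0.5},
    {"dr": [0, 0, -9.5], "linear": [-10.5, -29.7, 4], "jaw": 0.5},
    {"dr": [0, 0, -9.5], "linear": [-10.5, -29.7, 7.5], "jaw": 0.5},
    {"dr": [0, 0, -9.5], "linear": [-10.5, -29.7, 8.2], "jaw": 0.5}
  ]
}}

```text
time_s: 5.12
eef_pos: [0.4996, 0.0439, 0.0229]
orientation: [[-1.0, -0.018, -0.013], [-0.018, 1.0, -0.003], [0.013, -0.003, -1.0]]
ft_force: [-1.0, 0.1, -3.4]
finger_gap: 0.012
gripper_force: 58.8
```

Request:
{"fn": "step_arm", "kwargs": {
  "targets": [
    {"dr": [0, 0, 0], "linear": [0, 0, 0], "jaw": 0.5},
    {"dr": [0, 0, 0], "linear": [0, 0, 0], "jaw": 0.5},
    {"dr": [0, 0, 0], "linear": [0, 0, 0], "jaw": 0.5}
  ]
}}

```text
time_s: 5.37
eef_pos: [0.5069, 0.0461, 0.0311]
orientation: [[-1.0, -0.021, 0.003], [-0.021, 1.0, 0.0], [-0.003, 0.0, -1.0]]
ft_force: [0.7, 0.2, -2.0]
finger_gap: 0.0121
gripper_force: 58.8
```

```bash
python3 - <<'E'
from h import *
t=bot.snapshot("top")[...,::-1];s=bot.snapshot("side")[...,::-1]
cv2.imwrite("pics/t2.png",t);cv2.imwrite("pics/s2.png",s)
print(bot.read_state()["eef_pos"], proj("top",[[.592,.047,.048],[.622,.0475,.048]]),proj("side",[[.592,.047,.048],[.622,.0475,.048]]))
a=cv2.resize(t[130:230,260:340],(320,400),interpolation=cv2.INTER_CUBIC);b=cv2.resize(s[175:275,175:295],(480,400),interpolation=cv2.INTER_CUBIC)
cv2.imwrite("pics/g2.png",np.hstack([a,b]))
E
```

```text
[0.50690427 0.04614974 0.03114889] [[282.62747771 185.85895556]
 [285.03830635 177.06697044]] [[243.5218297  222.97652132]
 [233.0234768  220.65986827]]
```

View pics/g2.png

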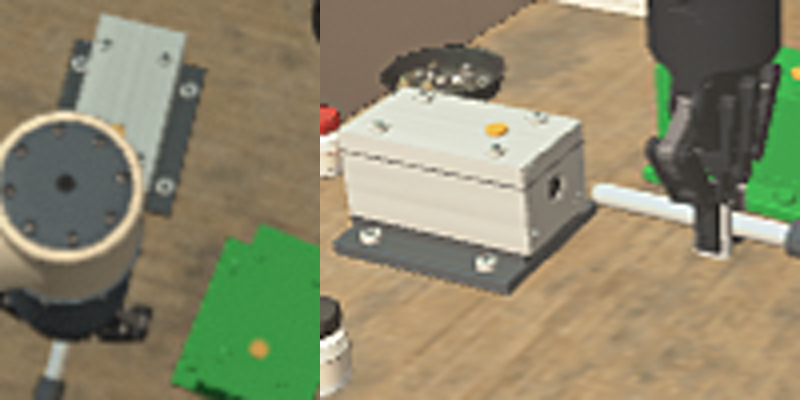

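The left panel (top camera) shows the pin held in line with the block. In the side view the nose is at about (243.8,223.2) full-frame and the bore at about (234,221.8). Next I'll measure the offset between the pin axis and the bore in the same image.

```bash
python3 - <<'E'
from h import *
f=8
def up(im,x0,y0,x1,y1): return cv2.resize(im[y0:y1,x0:x1],None,fx=f,fy=f,interpolation=cv2.INTER_CUBIC)
def full(c,x0,y0): return (np.reshape(c,(-1,2))+.5)/f-.5+[x0,y0]
# block yaw from long edges, top0
t=cv2.imread("pics/top0.png"); u=up(t,264,125,320,186); g=cv2.cvtColor(u,cv2.COLOR_BGR2HSV)
for th in(130,150,170):
    m=((g[...,2]>th)&(g[...,1]<60)).astype(np.uint8); m=cv2.morphologyEx(cv2.morphologyEx(m,2,np.ones((25,25))),3,np.ones((25,25)))
    P=plane("top",full(blob(m,(200,200)),264,125),.078)[:,:2]
    for sgn in(1,-1):
        q=P[(abs(P[:,0]-.69)<.05)&(sgn*(P[:,1]-.049)>.02)]
        l=cv2.fitLine(q.astype(np.float32),cv2.DIST_HUBER,0,.001,.001).ravel(); k=l[1]/l[0]
        print(th,"edge",sgn,"yaw",np.degrees(np.arctan(k)).round(2),"y at x=.661",(l[3]+k*(.661-l[2])).round(4))
# side now: shaft edges & bore
s=cv2.imread("pics/s2.png"); v=cv2.cvtColor(s,cv2.COLOR_BGR2GRAY).astype(float)
up_=[];lo=[]
for x in range(247,261):
    col=v[212:240,x]; k=np.argmax(col); gdt=np.diff(col); 
    w=np.clip(gdt,0,None)[:k+1].copy(); w[:max(0,k-6)]=0; ww=np.clip(-gdt,0,None); ww[:k-1]=0; ww[k+8:]=0
    i=np.arange(len(gdt))+212.5; up_.append((w*i[:len(w)]).sum()/w.sum()); lo.append((ww*i).sum()/ww.sum())
xs=np.arange(247,261); a=np.polyfit(xs,up_,1);b=np.polyfit(xs,lo,1); print("edges",a,b,np.round(np.array(lo)-up_,1))
ub=up(s,222,208,246,236); gb=cv2.cvtColor(ub,cv2.COLOR_BGR2GRAY)
for th in(70,90,110):
    c=blob(gb<th,(12.5*8,13.5*8)); print("bore",th,cv2.contourArea(c)/64,full([cv2.minAreaRect(c)[0]],222,208),full([np.array(cv2.boundingRect(c)[:2])],222,208),np.array(cv2.boundingRect(c)[2:])/8)
# predictions
e=bot.read_state(); R=e["orientation"]; p0=e["eef_pos"]-R[:,2]*.0187; ax=-R[:,0]
print("pin ax",ax); Q=proj("side",[p0+ax*d for d in(.04,.0865)]); print("pred pin axis side",Q)
for dy in(0,.001): 
  for dz in(0,.001): print(dy,dz,proj("side",[[.622,.0467+dy,.048+dz]]))
r=[proj("side",[[.622,.0467+.0076*np.cos(w),.048+.0076*np.sin(w)] for w in np.linspace(0,6.28,40)])]; print("pred bore box",r[0].min(0),r[0].max(0))
E
```

```text
130 edge 1 yaw 2.19 y at x=.661 0.0831
130 edge -1 yaw 2.02 y at x=.661 0.0124
150 edge 1 yaw 2.84 y at x=.661 0.0817
150 edge -1 yaw 1.51 y at x=.661 0.0138
170 edge 1 yaw -1.19 y at x=.661 0.0811
170 edge -1 yaw 2.26 y at x=.661 0.0159
edges [1.60379006e-01 1.80795365e+02] [  0.20028657 176.07808719] [4.7 5.3 5.  5.5 5.6 5.4 5.7 5.6 5.1 4.9 5.6 5.8 5.9 5.4]
bore 70 6.3046875 [[233.25291824 221.3283062 ]] [[232.1875 219.0625]] [2.25  4.625]
bore 90 9.484375 [[233.1875 221.3125]] [[231.9375 218.6875]] [2.625 5.375]
bore 110 13.859375 [[233.0625 221.125 ]] [[231.5625 217.9375]] [3.125 6.5  ]
pin ax [0.99977477 0.02095236 0.00337794]
pred pin axis side [[259.63053361 225.98556127]
 [242.80161895 222.26954348]]
0 0 [[233.19838333 220.51946923]]
0 0.001 [[233.16819423 220.16387572]]
0.001 0 [[232.97971463 220.69499645]]
0.001 0.001 [[232.94940203 220.33919557]]
pred bore box [231.51135521 217.51357988] [234.8611474  223.52964585]
```

```bash
python3 - <<'E'
from h import *
s=cv2.imread("pics/s2.png"); f=16;x0,y0=216,198
im=cv2.resize(s[y0:y0+36,x0:x0+48],None,fx=f,fy=f,interpolation=cv2.INTER_CUBIC)
tp=lambda P:np.round((proj("side",P)-[x0,y0]+.5)*f-.5).astype(int)
e=bot.read_state();R=e["orientation"];p0=e["eef_pos"]-R[:,2]*.0187;ax=-R[:,0]
c=np.array(bot.camera_model("side")["extrinsics"])[:3,3]; n=np.cross(ax,p0-c);n/=np.linalg.norm(n)
for k,col in((-.007,(0,0,255)),(.007,(0,0,255)),(0,(255,0,255))):
    q=tp([p0+ax*d+n*k for d in(.02,.12)]); cv2.line(im,tuple(map(int,q[0])),tuple(map(int,q[1])),col,1)
yw=np.radians(1.6);X=np.array([np.cos(yw),np.sin(yw),0]);Y=np.array([-np.sin(yw),np.cos(yw),0]);o=np.array([.6214,.0465,0])
cv2.polylines(im,[tp([o+Y*.0076*np.cos(w)+[0,0,.048+.0076*np.sin(w)] for w in np.linspace(0,6.28,40)])],True,(0,200,0),1)
cv2.polylines(im,[tp([o+Y*a+[0,0,b] for a,b in((-.035,.078),(.035,.078),(.035,.01),(-.035,.01))])],True,(255,0,0),1)
cv2.imwrite("pics/g3.png",im)
t=cv2.imread("pics/top0.png")
P=[((x-302+.5)/7-.5+264,(y+.5)/7-.5+130) for x,y in((413,110),(605,157),(563,325),(369,278))]
Q=[((x-302+.5)/7-.5+264,(y+.5)/7-.5+130) for x,y in((460,79),(563,103),(520,280),(416,252))]
for q,z in((P,.014),(Q,.081)):
    w=plane("top",q,z)[:,:2];L=(w[0]-w[3]);M=(w[1]-w[2]);F=w[3]-w[2];B=w[0]-w[1]
    print(w.round(4).tolist(),"centre",w.mean(0),"yaws",[np.degrees(np.arctan2(v[1],v[0])).round(2) for v in(L,M)],[np.degrees(np.arctan2(-v[0],v[1])).round(2) for v in(F,B)])
E
```

```text
[[0.7313, 0.097], [0.7337, 0.0038], [0.649, 0.0011], [0.6461, 0.0941]] centre [0.6900294  0.04899942] yaws [np.float64(1.93), np.float64(1.83)] [np.float64(1.79), np.float64(1.51)]
[[0.7289, 0.0745], [0.7307, 0.0265], [0.6447, 0.0229], [0.6445, 0.0712]] centre [0.68721246 0.048762  ] yaws [np.float64(2.18), np.float64(2.38)] [np.float64(0.25), np.float64(2.14)]
```

View pics/g3.png

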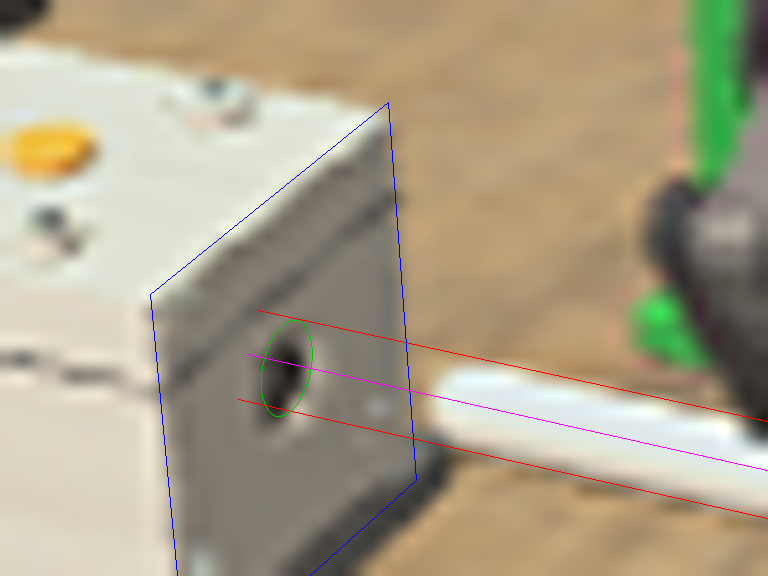

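The side overlay shows the bore at about (287,378) in the crop. The pin's axis extrapolates to about (287,367), so the bore is roughly 0.6 px low relative to the pin, and the block edges show a similar shift. I'll check this against the tail in the top view.

```bash
python3 - <<'E'
from h import *
t=cv2.imread("pics/t2.png"); f=8;x0,y0=258,208
u=cv2.resize(t[y0:240,x0:292],None,fx=f,fy=f,interpolation=cv2.INTER_CUBIC)
g=cv2.cvtColor(u,cv2.COLOR_BGR2HSV)
e=bot.read_state();R=e["orientation"];p0=e["eef_pos"]-R[:,2]*.0187;ax=-R[:,0]
print("pred axis world at tail:",p0-ax*.065, proj("top",[p0-ax*.043,p0-ax*.065,p0-ax*.085]))
full=lambda c:(np.reshape(c,(-1,2))+.5)/f-.5+[x0,y0]
for name,m in (("shaft",(g[...,2]>150)&(g[...,1]<60)),("tail<85",(g[...,2]<85)&(g[...,1]<110)),("tail<100",(g[...,2]<100)&(g[...,1]<110))):
    for c in cv2.findContours(m.astype(np.uint8),0,1)[0]:
        if cv2.contourArea(c)<400: continue
        c=c.reshape(-1,2); P=plane("top",full(c),.05)[:,:2]*1000
        r=cv2.minAreaRect(P.astype(np.float32)); print(name,[np.round(v,1) for v in r],P[:,0].min().round(1),P[:,0].max().round(1),"y at tail",P[(P[:,0]<435)][:,1].min() if (P[:,0]<435).any() else None,P[(P[:,0]<435)][:,1].max() if (P[:,0]<435).any() else None)
# per-row tail profile: centre between edges
gr=cv2.cvtColor(t,cv2.COLOR_BGR2GRAY).astype(int)
for v in range(216,234): print(v,gr[v,262:284].tolist())
E
```

```text
pred axis world at tail: [0.44185612 0.04476893 0.04962921] [[272.00183732 224.05335444]
 [270.19319446 230.76928799]
 [268.54147435 236.90281067]]
shaft [array([478.8,  44.4]), array([28.6, 13. ]), np.float64(1.3)] 464.5 493.1 y at tail None None
tail<85 [array([441.6,  41.8]), array([43.7, 22. ]), np.float64(3.8)] 419.8 463.9 y at tail 31.013649138584295 52.108765230695695
tail<85 [array([506.5,  42.6]), array([24.9, 93.5]), np.float64(15.9)] 493.6 531.2 y at tail None None
tail<100 [array([441.6,  41.9]), array([45.3, 24.7]), np.float64(4.6)] 418.9 464.9 y at tail 30.26632523555115 53.23103585659362
tail<100 [array([505.9,  43.2]), array([25.7, 95.1]), np.float64(15.9)] 492.7 531.2 y at tail None None
216 [125, 122, 121, 119, 115, 113, 111, 111, 115, 116, 121, 174, 190, 189, 160, 126, 110, 111, 114, 117, 119, 119]
217 [123, 122, 124, 117, 114, 111, 110, 110, 115, 112, 129, 173, 189, 183, 152, 122, 113, 113, 112, 118, 117, 118]
218 [123, 124, 122, 115, 114, 116, 117, 118, 117, 113, 143, 179, 185, 173, 141, 119, 112, 111, 114, 116, 118, 118]
219 [124, 122, 121, 119, 116, 116, 116, 1
[... 905 characters left out ...]
77, 76, 77, 70, 59, 55, 97, 114, 111, 108, 111, 117, 119, 122]
228 [114, 111, 115, 115, 112, 108, 83, 75, 77, 79, 77, 70, 61, 65, 102, 113, 109, 106, 110, 115, 118, 121]
229 [116, 114, 115, 114, 114, 108, 87, 73, 75, 77, 73, 65, 55, 79, 107, 113, 109, 107, 110, 113, 117, 119]
230 [120, 119, 119, 117, 115, 101, 83, 70, 71, 79, 74, 63, 55, 83, 103, 110, 104, 107, 109, 112, 112, 114]
231 [123, 122, 121, 120, 123, 100, 73, 73, 76, 76, 71, 58, 55, 89, 101, 99, 101, 102, 108, 113, 114, 115]
232 [113, 117, 120, 122, 123, 95, 76, 79, 78, 76, 68, 55, 64, 92, 100, 95, 97, 106, 108, 111, 117, 120]
233 [113, 117, 118, 119, 109, 84, 75, 77, 77, 75, 63, 53, 79, 106, 108, 106, 108, 108, 107, 109, 112, 114]
```

Request:
{"fn": "step_arm", "kwargs": {
  "targets": [
    {"dr": [0, 0, -0.7], "linear": [0, -0.18, 0.13], "jaw": 0.5},
    {"dr": [0, 0, -0.7], "linear": [0, -0.18, 0.13], "jaw": 0.5},
    {"dr": [0, 0, -0.7], "linear": [0, -0.18, 0.13], "jaw": 0.5},
    {"dr": [0, 0, -0.7], "linear": [0, -0.18, 0.13], "jaw": 0.5}
  ]
}}

```text
time_s: 5.8
eef_pos: [0.5057, 0.0437, 0.0283]
orientation: [[-0.999, -0.032, 0.0], [-0.032, 0.999, 0.0], [-0.0, 0.0, -1.0]]
ft_force: [0.9, 0.5, -2.0]
finger_gap: 0.0123
gripper_force: 58.8
```

Request:
{"fn": "step_arm", "kwargs": {
  "targets": [
    {"dr": [0, 0, 0], "linear": [-0.5, 0, 0], "jaw": 0.5},
    {"dr": [0, 0, 0], "linear": [-1.0, 0, 0], "jaw": 0.5},
    {"dr": [0, 0, 0], "linear": [-1.5, 0, 0], "jaw": 0.5},
    {"dr": [0, 0, 0], "linear": [-1.9, 0, 0], "jaw": 0.5},
    {"dr": [0, 0, 0], "linear": [-2.1, 0, 0], "jaw": 0.5},
    {"dr": [0, 0, 0], "linear": [-2.2, 0, 0], "jaw": 0.5},
    {"dr": [0, 0, 0], "linear": [-2.2, 0, 0], "jaw": 0.5},
    {"dr": [0, 0, 0], "linear": [-2.2, 0, 0], "jaw": 0.5}
  ]
}}

```text
time_s: 6.47
eef_pos: [0.5274, 0.0444, 0.0279]
orientation: [[-0.999, -0.032, -0.0], [-0.032, 0.999, -0.0], [0.0, -0.0, -1.0]]
ft_force: [0.5, -0.3, -1.6]
finger_gap: 0.012
gripper_force: 58.8
```

```bash
python3 - <<'E'
from h import *
s=bot.snapshot("side")[...,::-1]; cv2.imwrite("pics/s4.png",s)
f=16;x0,y0=216,198
im=cv2.resize(s[y0:y0+36,x0:x0+48],None,fx=f,fy=f,interpolation=cv2.INTER_CUBIC)
e=bot.read_state();R=e["orientation"];print(e["eef_pos"],R.round(4).tolist(),e["ft_force"])
cv2.imwrite("pics/g4.png",im)
E
```

```text
[0.52738237 0.04437711 0.02791919] [[-0.9995, -0.0325, -0.0003], [-0.0325, 0.9995, -0.0001], [0.0003, -0.0001, -1.0]] [-0.1387159   0.64149826 -2.26160793]
```

View pics/g4.png

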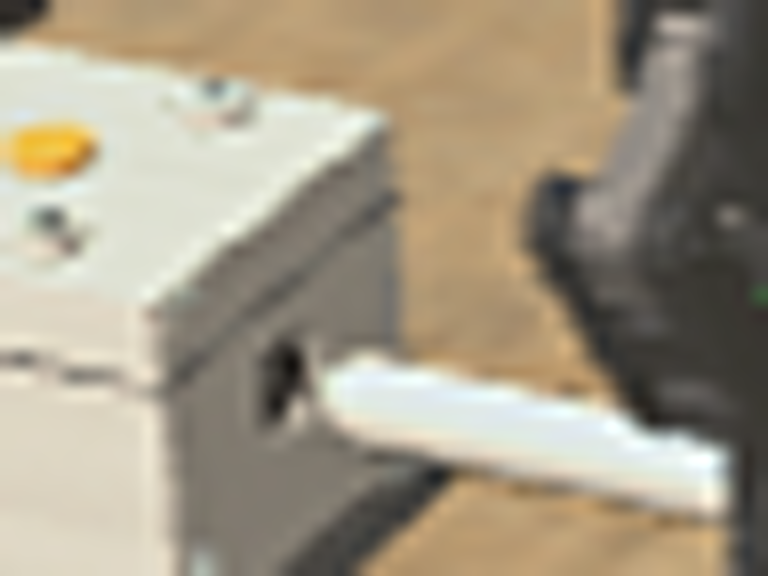

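The side crop shows the nose just in front of the bore at about (335,395), with the bore at (285,379). That is nearly in line. The arm sits 1.9 mm lower than planned, so I'll raise it and creep in.

Request:
{"fn": "step_arm", "kwargs": {
  "targets": [
    {"dr": [0, 0, 0], "linear": [0, 0.04, -0.17], "jaw": 0.5},
    {"dr": [0, 0, 0], "linear": [0, 0.04, -0.17], "jaw": 0.5},
    {"dr": [0, 0, 0], "linear": [-0.2, 0.04, -0.17], "jaw": 0.5},
    {"dr": [0, 0, 0], "linear": [-0.4, 0.04, -0.17], "jaw": 0.5},
    {"dr": [0, 0, 0], "linear": [-0.6, 0.04, -0.17], "jaw": 0.5},
    {"dr": [0, 0, 0], "linear": [-0.75, 0.04, -0.17], "jaw": 0.5},
    {"dr": [0, 0, 0], "linear": [-0.9, 0.04, -0.17], "jaw": 0.5},
    {"dr": [0, 0, 0], "linear": [-1.0, 0.04, -0.17], "jaw": 0.5},
    {"dr": [0, 0, 0], "linear": [-1.0, 0.04, -0.17], "jaw": 0.5}
  ]
}}

```text
time_s: 7.27
eef_pos: [0.5377, 0.0452, 0.0296]
orientation: [[-0.999, -0.032, -0.0], [-0.032, 0.999, 0.0], [0.0, 0.0, -1.0]]
ft_force: [0.1, 0.1, -1.7]
finger_gap: 0.0124
gripper_force: 58.8
```

No force yet; continue creeping.

Request:
{"fn": "step_arm", "kwargs": {
  "targets": [
    {"dr": [0, 0, 0], "linear": [-0.1, 0, 0], "jaw": 0.5},
    {"dr": [0, 0, 0], "linear": [-0.2, 0, 0], "jaw": 0.5},
    {"dr": [0, 0, 0], "linear": [-0.3, 0, 0], "jaw": 0.5},
    {"dr": [0, 0, 0], "linear": [-0.4, 0, 0], "jaw": 0.5},
    {"dr": [0, 0, 0], "linear": [-0.4, 0, 0], "jaw": 0.5}
  ]
}}

```text
time_s: 7.68
eef_pos: [0.5419, 0.0456, 0.0297]
orientation: [[-0.999, -0.033, 0.0], [-0.033, 0.999, 0.0], [-0.0, 0.0, -1.0]]
ft_force: [-0.7, 2.0, -2.9]
finger_gap: 0.0117
gripper_force: 58.9
```

Request:
{"fn": "step_arm", "kwargs": {
  "targets": [
    {"dr": [0, 0, 0], "linear": [-0.1, 0.02, 0.02], "jaw": 0.5},
    {"dr": [0, 0, 0], "linear": [-0.2, 0.03, 0.03], "jaw": 0.5},
    {"dr": [0, 0, 0], "linear": [-0.3, 0.03, 0.03], "jaw": 0.5},
    {"dr": [0, 0, 0], "linear": [-0.4, 0.03, 0.03], "jaw": 0.5},
    {"dr": [0, 0, 0], "linear": [-0.4, 0.03, 0.03], "jaw": 0.5}
  ]
}}

```text
time_s: 8.1
eef_pos: [0.5459, 0.0458, 0.0294]
orientation: [[-0.999, -0.033, 0.0], [-0.033, 0.999, 0.0], [-0.0, 0.0, -1.0]]
ft_force: [-0.9, 1.4, -1.7]
finger_gap: 0.012
gripper_force: 58.9
```

Request:
{"fn": "step_arm", "kwargs": {
  "targets": [
    {"dr": [0, 0, 0], "linear": [-0.2, 0.02, 0], "jaw": 0.5},
    {"dr": [0, 0, 0], "linear": [-0.4, 0.03, 0], "jaw": 0.5},
    {"dr": [0, 0, 0], "linear": [-0.6, 0.03, 0], "jaw": 0.5},
    {"dr": [0, 0, 0], "linear": [-0.8, 0.03, 0], "jaw": 0.5},
    {"dr": [0, 0, 0], "linear": [-1.0, 0.03, 0], "jaw": 0.5},
    {"dr": [0, 0, 0], "linear": [-1.0, 0.03, 0], "jaw": 0.5}
  ]
}}

```text
time_s: 8.6
eef_pos: [0.5561, 0.0463, 0.0294]
orientation: [[-0.999, -0.032, 0.001], [-0.032, 0.999, -0.0], [-0.001, -0.0, -1.0]]
ft_force: [-0.1, 1.1, -2.1]
finger_gap: 0.0122
gripper_force: 58.9
```

Request:
{"fn": "step_arm", "kwargs": {
  "targets": [
    {"dr": [0, 0, 0], "linear": [-0.2, 0.01, 0], "jaw": 0.5},
    {"dr": [0, 0, 0], "linear": [-0.4, 0.01, 0], "jaw": 0.5},
    {"dr": [0, 0, 0], "linear": [-0.6, 0.01, 0], "jaw": 0.5},
    {"dr": [0, 0, 0], "linear": [-0.8, 0.01, 0], "jaw": 0.5},
    {"dr": [0, 0, 0], "linear": [-1.0, 0.01, 0], "jaw": 0.5},
    {"dr": [0, 0, 0], "linear": [-1.0, 0.01, 0], "jaw": 0.5}
  ]
}}

```text
time_s: 9.1
eef_pos: [0.566, 0.0468, 0.0294]
orientation: [[-0.999, -0.033, 0.0], [-0.033, 0.999, -0.0], [-0.0, -0.0, -1.0]]
ft_force: [0.4, -0.2, -2.8]
finger_gap: 0.0117
gripper_force: 58.9
```

Request:
{"fn": "step_arm", "kwargs": {
  "targets": [
    {"dr": [0, 0, 0], "linear": [-0.15, 0, 0], "jaw": 0.5},
    {"dr": [0, 0, 0], "linear": [-0.3, 0, 0], "jaw": 0.5},
    {"dr": [0, 0, 0], "linear": [-0.45, 0, 0], "jaw": 0.5},
    {"dr": [0, 0, 0], "linear": [-0.6, 0, 0], "jaw": 0.5},
    {"dr": [0, 0, 0], "linear": [-0.7, 0, 0], "jaw": 0.5},
    {"dr": [0, 0, 0], "linear": [-0.8, 0, 0], "jaw": 0.5},
    {"dr": [0, 0, 0], "linear": [-0.8, 0, 0], "jaw": 0.5}
  ]
}}

```text
time_s: 9.68
eef_pos: [0.5736, 0.0471, 0.0293]
orientation: [[-0.999, -0.032, -0.0], [-0.032, 0.999, 0.0], [0.0, 0.0, -1.0]]
ft_force: [-0.4, 0.3, -2.4]
finger_gap: 0.012
gripper_force: 58.9
```

Request:
{"fn": "step_arm", "kwargs": {
  "targets": [
    {"dr": [0, 0, 0], "linear": [-0.15, 0, 0], "jaw": 0.5},
    {"dr": [0, 0, 0], "linear": [-0.3, 0, 0], "jaw": 0.5},
    {"dr": [0, 0, 0], "linear": [-0.45, 0, 0], "jaw": 0.5},
    {"dr": [0, 0, 0], "linear": [-0.6, 0, 0], "jaw": 0.5},
    {"dr": [0, 0, 0], "linear": [-0.75, 0, 0], "jaw": 0.5},
    {"dr": [0, 0, 0], "linear": [-0.9, 0, 0], "jaw": 0.5},
    {"dr": [0, 0, 0], "linear": [-1.0, 0, 0], "jaw": 0.5}
  ]
}}

```text
time_s: 10.27
eef_pos: [0.5812, 0.0474, 0.029]
orientation: [[-0.999, -0.032, -0.005], [-0.032, 0.999, -0.0], [0.005, -0.0, -1.0]]
ft_force: [-6.8, 2.4, 2.1]
finger_gap: 0.0119
gripper_force: 59.3
```

Request:
{"fn": "step_arm", "kwargs": {
  "targets": [
    {"dr": [0, 0, 0], "linear": [-0.15, 0.01, 0], "jaw": 0.5},
    {"dr": [0, 0, 0], "linear": [-0.3, 0.01, 0], "jaw": 0.5},
    {"dr": [0, 0, 0], "linear": [-0.45, 0.01, 0], "jaw": 0.5},
    {"dr": [0, 0, 0], "linear": [-0.6, 0.01, 0], "jaw": 0.5},
    {"dr": [0, 0, 0], "linear": [-0.7, 0.01, 0], "jaw": 0.5},
    {"dr": [0, 0, 0], "linear": [-0.7, 0.01, 0], "jaw": 0.5}
  ]
}}

```text
time_s: 10.77
eef_pos: [0.5888, 0.0478, 0.0291]
orientation: [[-0.999, -0.032, -0.004], [-0.032, 0.999, -0.0], [0.004, -0.0, -1.0]]
ft_force: [-6.4, 2.2, 2.5]
finger_gap: 0.0123
gripper_force: 59.3
```

Request:
{"fn": "step_arm", "kwargs": {
  "targets": [
    {"dr": [0, 0, 0], "linear": [-0.15, 0.02, -0.02], "jaw": 0.5},
    {"dr": [0, 0, 0], "linear": [-0.3, 0.02, -0.03], "jaw": 0.5},
    {"dr": [0, 0, 0], "linear": [-0.45, 0.02, -0.03], "jaw": 0.5},
    {"dr": [0, 0, 0], "linear": [-0.6, 0.02, -0.03], "jaw": 0.5},
    {"dr": [0, 0, 0], "linear": [-0.7, 0.02, -0.03], "jaw": 0.5},
    {"dr": [0, 0, 0], "linear": [-0.7, 0.02, -0.03], "jaw": 0.5},
    {"dr": [0, 0, 0], "linear": [-0.7, 0.02, -0.03], "jaw": 0.5}
  ]
}}

```text
time_s: 11.35
eef_pos: [0.596, 0.048, 0.0293]
orientation: [[-0.999, -0.032, -0.003], [-0.032, 0.999, -0.0], [0.003, -0.0, -1.0]]
ft_force: [-4.2, 1.0, 0.2]
finger_gap: 0.0122
gripper_force: 59.2
```

```bash
python3 - <<'E'
from h import *
s=bot.snapshot("side")[...,::-1];t=bot.snapshot("top")[...,::-1]
a=cv2.resize(s[185:265,200:300],(500,400),interpolation=cv2.INTER_CUBIC);b=cv2.resize(t[140:240,245:320],(300,400),interpolation=cv2.INTER_CUBIC)
cv2.imwrite("pics/g5.png",np.hstack([a,b])); e=bot.read_state(); print(e["eef_pos"],e["ft_force"])
E
```

```text
[0.59593184 0.04801426 0.02926238] [-4.97960516  1.15963252  0.83202308]
```

View pics/g5.png

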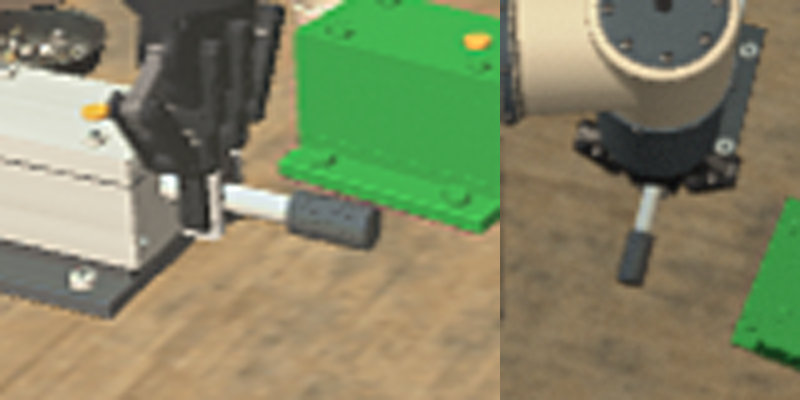

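The picture shows the shaft in the bore with the fingers short of the front face, the tail standing clear at about (335,218) in the crop, and the green block untouched. Now I'll release and slide back over the tail.

Request:
{"fn": "step_arm", "kwargs": {
  "targets": [
    {"dr": [0, 0, 0], "linear": [0, 0, 0], "jaw": 2},
    {"dr": [0, 0, 0], "linear": [0, 0, 0], "jaw": 4},
    {"dr": [0, 0, 0], "linear": [0, 0, 0], "jaw": 6},
    {"dr": [0, 0, 0], "linear": [0, 0, 0], "jaw": 6},
    {"dr": [0, 0, 0], "linear": [0, 0, 0], "jaw": 6},
    {"dr": [0, 0, 0], "linear": [0, 0, 0], "jaw": 6},
    {"dr": [0, 0, 0], "linear": [0, 0, 0], "jaw": 6},
    {"dr": [0, 0, 0], "linear": [0, 0, 0], "jaw": 6}
  ]
}}

```text
time_s: 12.12
eef_pos: [0.5976, 0.0481, 0.0297]
orientation: [[-0.999, -0.033, 0.0], [-0.033, 0.999, -0.0], [-0.0, -0.0, -1.0]]
ft_force: [0.2, 0.3, -0.0]
finger_gap: 0.0599
gripper_force: 0.0
```

```bash
python3 - <<'E'
from h import *
t=bot.snapshot("top")[...,::-1]; cv2.imwrite("pics/t6.png",t); f=8;x0,y0=258,180
u=cv2.resize(t[y0:225,x0:300],None,fx=f,fy=f,interpolation=cv2.INTER_CUBIC); g=cv2.cvtColor(u,cv2.COLOR_BGR2HSV)
full=lambda c:(np.reshape(c,(-1,2))+.5)/f-.5+[x0,y0]
for c in cv2.findContours(((g[...,2]<85)&(g[...,1]<110)).astype(np.uint8),0,1)[0]:
    if cv2.contourArea(c)<400: continue
    P=plane("top",full(c),.05)[:,:2]*1000; print(cv2.minAreaRect(P.astype(np.float32)),P[:,0].min(),P[:,0].max())
print(bot.read_state())
E
```

```text
((529.9580078125, 43.503631591796875), (43.69710922241211, 21.853792190551758), 2.857285261154175) 508.0441839493519 552.0885591577829
((597.4942016601562, 42.975887298583984), (32.023887634277344, 96.19302368164062), 15.942288398742676) 586.1722110422442 623.7077798476662
{'time_s': 12.1667, 'joint_pos': array([ 3.40842836e-01,  4.84228947e-01, -8.85954978e-02,  1.95514403e-05,
       -9.97943668e-01, -1.87914193e+00]), 'joint_vel': array([ 0.00043142, -0.00055314, -0.001902  , -0.0010735 ,  0.00048281,
        0.00109795]), 'effort': array([-3.40503051e-03, -4.75939679e+01,  2.02332437e+01,  4.56239954e+00,
        8.46670118e-04, -8.61457380e-06]), 'eef_pos': array([0.59752664, 0.04810342, 0.0297031 ]), 'orientation': array([[-9.99471667e-01, -3.25021038e-02,  3.20825316e-05],
       [-3.25021040e-02,  9.99471667e-01, -6.05387340e-06],
       [-3.18688177e-05, -7.09342472e-06, -9.99999999e-01]]), 'ft_force': array([-0.50245584,  0.56836455, -0.1310375 ]), 'torque': array([-0.00401333,  0.01727149,  0.01740837]), 'gripper_force': 0.0, 'finger_gap': 0.060057223394996306}
```

Request:
{"fn": "step_arm", "kwargs": {
  "targets": [
    {"dr": [0, 0, 0], "linear": [1.5, 0, 0], "jaw": 6},
    {"dr": [0, 0, 0], "linear": [3.5, 0, 0], "jaw": 6},
    {"dr": [0, 0, 0], "linear": [5.5, 0, 0], "jaw": 6},
    {"dr": [0, 0, 0], "linear": [6.5, 0, 0], "jaw": 6},
    {"dr": [0, 0, 0], "linear": [6.7, 0, 0], "jaw": 6},
    {"dr": [0, 0, 0], "linear": [6.7, 0, 0], "jaw": 6},
    {"dr": [0, 0, 0], "linear": [6.7, 0, 0], "jaw": 5},
    {"dr": [0, 0, 0], "linear": [6.7, 0, 0], "jaw": 4},
    {"dr": [0, 0, 0], "linear": [6.7, 0, 0], "jaw": 3.2},
    {"dr": [0, 0, 0], "linear": [6.7, 0, 0], "jaw": 2.8},
    {"dr": [0, 0, 0], "linear": [6.7, 0, 0], "jaw": 2.6},
    {"dr": [0, 0, 0], "linear": [6.7, 0, 0], "jaw": 2.6}
  ]
}}

```text
time_s: 13.17
eef_pos: [0.5307, 0.0459, 0.0295]
orientation: [[-0.999, -0.032, -0.0], [-0.032, 0.999, -0.0], [0.0, -0.0, -1.0]]
ft_force: [-0.4, -0.0, 0.1]
finger_gap: 0.0259
gripper_force: 0.0
```

Request:
{"fn": "step_arm", "kwargs": {
  "targets": [
    {"dr": [0, 0, 0], "linear": [0, 0, 0], "jaw": 2.4},
    {"dr": [0, 0, 0], "linear": [0, 0, 0], "jaw": 2.2},
    {"dr": [0, 0, 0], "linear": [0, 0, 0], "jaw": 2.0},
    {"dr": [0, 0, 0], "linear": [0, 0, 0], "jaw": 1.5},
    {"dr": [0, 0, 0], "linear": [0, 0, 0], "jaw": 1.5},
    {"dr": [0, 0, 0], "linear": [0, 0, 0], "jaw": 1.5}
  ]
}}

```text
time_s: 13.67
eef_pos: [0.5306, 0.046, 0.0297]
orientation: [[-0.999, -0.033, 0.0], [-0.033, 0.999, 0.0], [-0.0, 0.0, -1.0]]
ft_force: [0.1, 0.2, 1.2]
finger_gap: 0.0204
gripper_force: 58.6
```

Request:
{"fn": "step_arm", "kwargs": {
  "targets": [
    {"dr": [0, 0, 0], "linear": [-0.15, 0, 0], "jaw": 1.5},
    {"dr": [0, 0, 0], "linear": [-0.3, 0, 0], "jaw": 1.5},
    {"dr": [0, 0, 0], "linear": [-0.45, 0, 0], "jaw": 1.5},
    {"dr": [0, 0, 0], "linear": [-0.6, 0, 0], "jaw": 1.5},
    {"dr": [0, 0, 0], "linear": [-0.75, 0, 0], "jaw": 1.5},
    {"dr": [0, 0, 0], "linear": [-0.9, 0, 0], "jaw": 1.5},
    {"dr": [0, 0, 0], "linear": [-1.05, 0, 0], "jaw": 1.5},
    {"dr": [0, 0, 0], "linear": [-1.2, 0, 0], "jaw": 1.5}
  ]
}}

```text
time_s: 14.33
eef_pos: [0.5394, 0.046, 0.0287]
orientation: [[-0.999, -0.032, -0.006], [-0.032, 0.999, -0.001], [0.006, -0.001, -1.0]]
ft_force: [-7.6, 1.9, 3.8]
finger_gap: 0.0199
gripper_force: 59.0
```

Request:
{"fn": "step_arm", "kwargs": {
  "targets": [
    {"dr": [0, -0.2, 0], "linear": [-0.15, 0.02, -0.03], "jaw": 1.5},
    {"dr": [0, -0.2, 0], "linear": [-0.3, 0.02, -0.04], "jaw": 1.5},
    {"dr": [0, -0.2, 0], "linear": [-0.45, 0.02, -0.04], "jaw": 1.5},
    {"dr": [0, -0.2, 0], "linear": [-0.6, 0.02, -0.04], "jaw": 1.5},
    {"dr": [0, -0.2, 0], "linear": [-0.75, 0.02, -0.04], "jaw": 1.5},
    {"dr": [0, -0.2, 0], "linear": [-0.9, 0.02, -0.04], "jaw": 1.5},
    {"dr": [0, -0.2, 0], "linear": [-1.05, 0.02, -0.04], "jaw": 1.5},
    {"dr": [0, -0.2, 0], "linear": [-1.2, 0.02, -0.04], "jaw": 1.5}
  ]
}}

```text
time_s: 15.0
eef_pos: [0.5513, 0.0464, 0.029]
orientation: [[-0.999, -0.032, -0.003], [-0.032, 0.999, -0.001], [0.003, -0.001, -1.0]]
ft_force: [-8.1, 1.2, 3.6]
finger_gap: 0.0202
gripper_force: 58.9
```

Request:
{"fn": "step_arm", "kwargs": {
  "targets": [
    {"dr": [0, -0.1, 0], "linear": [-0.15, 0.02, -0.02], "jaw": 1.5},
    {"dr": [0, -0.1, 0], "linear": [-0.3, 0.02, -0.02], "jaw": 1.5},
    {"dr": [0, -0.1, 0], "linear": [-0.45, 0.02, -0.02], "jaw": 1.5},
    {"dr": [0, -0.1, 0], "linear": [-0.6, 0.02, -0.02], "jaw": 1.5},
    {"dr": [0, -0.1, 0], "linear": [-0.75, 0.02, -0.02], "jaw": 1.5},
    {"dr": [0, -0.1, 0], "linear": [-0.9, 0.02, -0.02], "jaw": 1.5},
    {"dr": [0, -0.1, 0], "linear": [-1.05, 0.02, -0.02], "jaw": 1.5},
    {"dr": [0, -0.1, 0], "linear": [-1.2, 0.02, -0.02], "jaw": 1.5},
    {"dr": [0, -0.1, 0], "linear": [-1.35, 0.02, -0.02], "jaw": 1.5},
    {"dr": [0, -0.1, 0], "linear": [-1.5, 0.02, -0.02], "jaw": 1.5}
  ]
}}

```text
time_s: 15.83
eef_pos: [0.5662, 0.047, 0.0293]
orientation: [[-0.999, -0.032, -0.002], [-0.032, 0.999, -0.001], [0.002, -0.001, -1.0]]
ft_force: [-9.7, 1.2, 4.6]
finger_gap: 0.0201
gripper_force: 59.0
```

Request:
{"fn": "step_arm", "kwargs": {
  "targets": [
    {"dr": [0, 0, 0], "linear": [-0.15, 0.02, -0.02], "jaw": 1.5},
    {"dr": [0, 0, 0], "linear": [-0.3, 0.02, -0.03], "jaw": 1.5},
    {"dr": [0, 0, 0], "linear": [-0.45, 0.02, -0.03], "jaw": 1.5},
    {"dr": [0, 0, 0], "linear": [-0.6, 0.02, -0.03], "jaw": 1.5},
    {"dr": [0, 0, 0], "linear": [-0.75, 0.02, -0.03], "jaw": 1.5},
    {"dr": [0, 0, 0], "linear": [-0.9, 0.02, -0.03], "jaw": 1.5},
    {"dr": [0, 0, 0], "linear": [-1.05, 0.02, -0.03], "jaw": 1.5},
    {"dr": [0, 0, 0], "linear": [-1.2, 0.02, -0.03], "jaw": 1.5},
    {"dr": [0, 0, 0], "linear": [-1.35, 0.02, -0.03], "jaw": 1.5},
    {"dr": [0, 0, 0], "linear": [-1.5, 0.02, -0.03], "jaw": 1.5}
  ]
}}

```text
time_s: 16.67
eef_pos: [0.5812, 0.0476, 0.0298]
orientation: [[-0.999, -0.032, -0.002], [-0.032, 0.999, -0.001], [0.002, -0.001, -1.0]]
ft_force: [-9.5, 0.4, 4.2]
finger_gap: 0.0199
gripper_force: 59.1
```

Request:
{"fn": "step_arm", "kwargs": {
  "targets": [
    {"dr": [0, 0, 0], "linear": [-0.15, 0, 0], "jaw": 1.5},
    {"dr": [0, 0, 0], "linear": [-0.3, 0, 0], "jaw": 1.5},
    {"dr": [0, 0, 0], "linear": [-0.45, 0, 0], "jaw": 1.5},
    {"dr": [0, 0, 0], "linear": [-0.6, 0, 0], "jaw": 1.5},
    {"dr": [0, 0, 0], "linear": [-0.75, 0, 0], "jaw": 1.5},
    {"dr": [0, 0, 0], "linear": [-0.9, 0, 0], "jaw": 1.5},
    {"dr": [0, 0, 0], "linear": [-1.05, 0, 0], "jaw": 1.5},
    {"dr": [0, 0, 0], "linear": [-1.2, 0, 0], "jaw": 1.5}
  ]
}}

```text
time_s: 17.33
eef_pos: [0.5932, 0.048, 0.03]
orientation: [[-0.999, -0.032, -0.002], [-0.032, 0.999, -0.001], [0.002, -0.001, -1.0]]
ft_force: [-9.8, 0.1, 5.5]
finger_gap: 0.0201
gripper_force: 59.1
```

Request:
{"fn": "step_arm", "kwargs": {
  "targets": [
    {"dr": [0, 0, 0], "linear": [-0.08, 0, 0], "jaw": 1.5},
    {"dr": [0, 0, 0], "linear": [-0.16, 0, 0], "jaw": 1.5},
    {"dr": [0, 0, 0], "linear": [-0.24, 0, 0], "jaw": 1.5},
    {"dr": [0, 0, 0], "linear": [-0.32, 0, 0], "jaw": 1.5},
    {"dr": [0, 0, 0], "linear": [-0.4, 0, 0], "jaw": 1.5}
  ]
}}

```text
time_s: 17.75
eef_pos: [0.5973, 0.0481, 0.0301]
orientation: [[-0.999, -0.032, -0.002], [-0.032, 0.999, -0.001], [0.002, -0.001, -1.0]]
ft_force: [-8.8, 0.4, 5.1]
finger_gap: 0.0202
gripper_force: 59.1
```

Request:
{"fn": "step_arm", "kwargs": {
  "targets": [
    {"dr": [0, 0, 0], "linear": [-0.05, 0, 0], "jaw": 1.5},
    {"dr": [0, 0, 0], "linear": [-0.1, 0, 0], "jaw": 1.5},
    {"dr": [0, 0, 0], "linear": [-0.15, 0, 0], "jaw": 1.5},
    {"dr": [0, 0, 0], "linear": [-0.2, 0, 0], "jaw": 1.5}
  ]
}}

```text
time_s: 18.08
eef_pos: [0.5992, 0.0482, 0.0301]
orientation: [[-0.999, -0.032, -0.002], [-0.032, 0.999, -0.001], [0.002, -0.001, -1.0]]
ft_force: [-10.4, 0.1, 6.0]
finger_gap: 0.02
gripper_force: 59.1
```

Request:
{"fn": "step_arm", "kwargs": {
  "targets": [
    {"dr": [0, 0, 0], "linear": [-0.05, 0, 0], "jaw": 1.5},
    {"dr": [0, 0, 0], "linear": [-0.1, 0, 0], "jaw": 1.5},
    {"dr": [0, 0, 0], "linear": [-0.15, 0, 0], "jaw": 1.5}
  ]
}}

```text
time_s: 18.33
eef_pos: [0.5996, 0.0482, 0.0301]
orientation: [[-0.999, -0.032, -0.004], [-0.032, 0.999, -0.001], [0.004, -0.001, -1.0]]
ft_force: [-14.6, 1.1, 9.6]
finger_gap: 0.0206
gripper_force: 59.4
```

Request:
{"fn": "step_arm", "kwargs": {
  "targets": [
    {"dr": [0, 0, 0], "linear": [-0.05, 0, 0], "jaw": 1.5},
    {"dr": [0, 0, 0], "linear": [-0.1, 0, 0], "jaw": 1.5},
    {"dr": [0, 0, 0], "linear": [-0.1, 0, 0], "jaw": 1.5}
  ]
}}

```text
time_s: 18.58
eef_pos: [0.5996, 0.0482, 0.0301]
orientation: [[-0.999, -0.032, -0.006], [-0.032, 0.999, -0.001], [0.006, -0.001, -1.0]]
ft_force: [-16.7, 1.7, 13.0]
finger_gap: 0.0202
gripper_force: 59.7
```

```bash
python3 - <<'E'
from h import *
s=bot.snapshot("side")[...,::-1]; f=12;x0,y0=212,195
cv2.imwrite("pics/g7.png",cv2.resize(s[y0:y0+45,x0:x0+62],None,fx=f,fy=f,interpolation=cv2.INTER_CUBIC)); e=bot.read_state(); print(e["eef_pos"],e["ft_force"])
E
```

```text
[0.59964254 0.04817099 0.03005436] [-17.01525697   0.69259058  10.83167173]
```

View pics/g7.png

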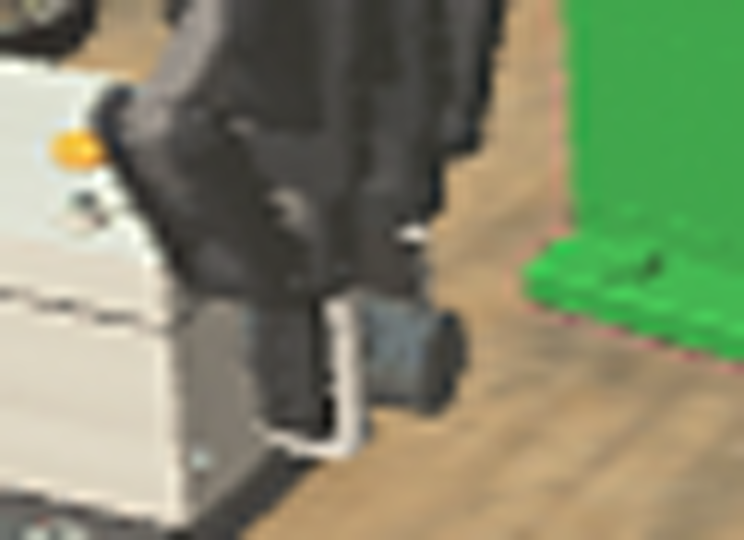

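The pin stalls at exactly the expected home position, and the side crop shows the tail against the front face. I'll relax the push, release and lift away.

Request:
{"fn": "step_arm", "kwargs": {
  "targets": [
    {"dr": [0, 0, 0], "linear": [0.08, 0, 0], "jaw": 1.5},
    {"dr": [0, 0, 0], "linear": [0.08, 0, 0], "jaw": 3},
    {"dr": [0, 0, 0], "linear": [0.08, 0, 0], "jaw": 5},
    {"dr": [0, 0, 0], "linear": [0.08, 0, 0], "jaw": 6},
    {"dr": [0, 0, 0], "linear": [0.08, 0, 0], "jaw": 6},
    {"dr": [0, 0, 0], "linear": [0.08, 0, 0], "jaw": 6},
    {"dr": [0, 0, 0], "linear": [0.08, 0, 0], "jaw": 6}
  ]
}}

```text
time_s: 19.22
eef_pos: [0.6044, 0.0489, 0.0308]
orientation: [[-0.999, -0.032, 0.005], [-0.032, 0.999, 0.0], [-0.005, 0.0, -1.0]]
ft_force: [-0.0, 0.6, -0.4]
finger_gap: 0.06
gripper_force: 0.0
```

Request:
{"fn": "step_arm", "kwargs": {
  "targets": [
    {"dr": [0, 0, 0], "linear": [0, 0, -1], "jaw": 6},
    {"dr": [0, 0, 0], "linear": [0, 0, -3], "jaw": 6},
    {"dr": [0, 0, 0], "linear": [0, 0, -6], "jaw": 6},
    {"dr": [0, 0, 0], "linear": [0, 0, -9], "jaw": 6},
    {"dr": [0, 0, 0], "linear": [4, 0, -12], "jaw": 6},
    {"dr": [0, 0, 0], "linear": [8, 0, -15], "jaw": 6},
    {"dr": [0, 0, 0], "linear": [12, 0, -17], "jaw": 6},
    {"dr": [0, 0, 0], "linear": [15, 0, -17], "jaw": 6},
    {"dr": [0, 0, 0], "linear": [15, 0, -17], "jaw": 6},
    {"dr": [0, 0, 0], "linear": [15, 0, -17], "jaw": 6}
  ]
}}

```text
time_s: 20.05
eef_pos: [0.452, 0.044, 0.2026]
orientation: [[-0.999, -0.034, 0.009], [-0.034, 0.999, 0.002], [-0.009, 0.002, -1.0]]
ft_force: [0.5, 0.4, 0.6]
finger_gap: 0.0603
gripper_force: 0.0
```

```bash
python3 - <<'E'
from h import *
s=bot.snapshot("side")[...,::-1];cv2.imwrite("pics/s8.png",s)
g=cv2.cvtColor(s,cv2.COLOR_BGR2HSV); f=8;x0,y0=225,208
u=cv2.resize(g[y0:244,x0:262],None,fx=f,fy=f,interpolation=cv2.INTER_CUBIC)
yw=.033;X=np.array([np.cos(yw),np.sin(yw),0]);m=np.array([.622,.048,.048])
print("pred shoulder,tail",proj("side",[m,m-X*.042]))
for c in cv2.findContours(((u[...,2]<95)).astype(np.uint8),0,1)[0]:
    if cv2.contourArea(c)>300: print((np.array(cv2.boundingRect(c))/8+[x0,y0,0,0]).round(1),cv2.contourArea(c)/64)
for v in (220,222,224,226,228): print(v,s[v,228:258].mean(1).astype(int).tolist())
print(bot.read_state()["eef_pos"])
E
```

```text
pred shoulder,tail [[232.9140447  220.74771006]
 [247.8231412  223.88365518]]
[225.  221.   25.8  23. ] 98.4921875
220 [91, 114, 123, 121, 117, 115, 115, 106, 113, 118, 117, 105, 113, 105, 109, 101, 105, 105, 91, 99, 107, 125, 150, 153, 149, 149, 149, 149, 128, 100]
222 [123, 121, 122, 119, 112, 112, 114, 115, 115, 115, 115, 117, 95, 108, 117, 106, 112, 117, 119, 110, 79, 59, 93, 145, 152, 146, 141, 136, 132, 126]
224 [120, 122, 120, 116, 101, 99, 105, 99, 105, 110, 101, 107, 112, 112, 113, 114, 114, 116, 117, 81, 63, 63, 75, 142, 158, 153, 146, 141, 134, 125]
226 [119, 120, 122, 122, 125, 91, 77, 79, 82, 86, 90, 95, 99, 102, 105, 108, 110, 111, 105, 78, 65, 59, 120, 153, 158, 152, 142, 136, 134, 136]
228 [118, 120, 122, 122, 122, 122, 123, 124, 125, 129, 132, 99, 80, 68, 59, 69, 75, 72, 85, 72, 59, 93, 142, 153, 150, 149, 153, 153, 152, 147]
[0.45309562 0.04410358 0.20174181]
```

```bash
python3 -c "
from cell import bot
print(bot.job_done())"
```

```text
the job is handed in; nothing more can be done
None
```

The pin is pushed home in the bore until it stopped hard with about 17 N at the wrist. That stop was where the shoulder should meet the block, with no shaft showing in the last side image. I first let go of it about 60 mm in, touched nothing else on the bench, and handed in with the arm clear after about 20 s; the hand-in call gave no verdict.

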